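# Shut down the bench air outlet and uncouple its plug

## Task

Shut down the air outlet on the bench: first turn the black regulator knob until its yellow pointer stands at the red zero mark, then pull the coupler's steel sleeve fully back and let go of it so that it snaps forward by itself and the orange plug pops out onto its rails. Then lay the orange plug in the red tray, not the grey one, with the knob left at zero and the sleeve fully home, and do not shove or tip anything else on the bench.

Things in the scene. Friction and masses are not known exactly. Their poses are not given: they have to be found in the camera images.
- station: Air station fixed to the bench: grey base plate 110 (x) by 290 mm (y), 12 mm thick; origin under it at bench height, z up. A blue block (70 x 70 mm, top at z 100 mm) at y +90 mm carries the knob; from it the coupler points along the station's -y, its level axis at x 0, z 85 mm. Brass body behind the sleeve: 26 to 32 mm diameter. Nothing on it is higher than the knob (140 mm). Yawed at random.
- rails (a point): Middle of the two level steel rails that carry the plug in front of the coupler, at the height of the plug's axis: station (0, -95, 85) mm. The rails run along the station's y, 97 mm long, 24 mm wide over both (narrower than the plug, so fingers can straddle them), tops 12 mm below this point; a small end stop, up to 1 mm below this height, at station y -144 mm.
- sleeve (a joint): Sleeve travel in m: 0 home (forward), 0.014 fully back at its stop, towards the station's +y (the blue block). Spring 6 N at home, 10 N fully back, damped (60 N per m/s); let go, it runs home in about 0.15 s. From about 0.010 on the plug is unlocked and an ejector pushes it out along -y, done within 0.5 s: keep the sleeve back that long. Before that the plug cannot be drawn out.
- sleeve_grip (a point): Middle of the sleeve, on its axis, moving with it; at home at station (0, -20, 85) mm. Steel tube 40 mm long (20 mm either way along the station's y), 34 mm diameter, with a rim of 42 mm diameter on its last 6 mm at the +y end. Free on both sides, and beneath down to the base plate.
- dial (a joint): Angle of the regulator knob in rad, 0 when the yellow pointer stands at the red zero mark (pointing along the station's -x), growing clockwise seen from above. It can be turned from -0.6 to 2.1; it stays where it is left (friction about 0.04 N m).
- dial_grip (a point): On the knob's vertical axis, 125 mm above the bench, at station (0, 90, 125) mm. The knob's grip is an upright bar 46 mm long, 13 mm thick, from 109 to 139 mm above the bench (below it a disc of 40 mm diameter, 103 to 109 mm). The bar lies along the station's x at angle 0, the pointer end to -x.
- plug: Orange grip 28 mm in diameter, 52 mm long, origin at its centre, axis along its own y; on its +y end a brass nose reaches 56 mm from the origin (neck 8 mm, head 16 mm thick). At the start locked in the coupler, level on the rails, its y along the station's y, at station (0, -73, 85) mm; once ejected about 30 mm further out along -y, clear of the sleeve, free to be lifted. About 120 g.
- red_tray: Fixed red open tray, the place for the plug: 180 mm (its x) by 130 mm (its y) outside, 40 mm high, walls and floor 4 mm; origin under its middle at bench height. It stands to the left or to the right of the station, changing places with the grey tray, and is yawed.
- grey_tray: Grey open tray of the same size, holding a loose brass fitting; not for the plug.
- spare: Loose brass fitting about 70 mm long, 26 mm thick, lying in the grey tray; leave it.
- glue: Yellow glue bottle, 58 mm in diameter, 185 mm tall, standing beyond the rails, about 130 mm from the coupler's axis; origin at the middle of its foot; leave it.
- screw_jar: Glass jar with a steel lid, 60 mm in diameter, 85 mm tall, near the regulator block on the robot's side; origin at the middle of its foot; leave it.
- tape: Yellow and black tape measure, 45 x 70 x 42 mm, near the regulator block on the far side; origin under its middle; leave it.
- offcut: Wood offcut 40 x 90 x 32 mm on the robot's side of the rails; origin under its middle; leave it.
- wrench: Wrench lying flat at the left rear; leave it.
- driver: Screwdriver lying flat at the right rear; leave it.
Mind the look-alikes: they are no part of the job. Of the things shaped like the plug, the orange one is meant. Several things look just like the red_tray: the one meant starts nearest to the robot's base.

How it is judged:
On the way, in this order (a step that is already met when the one before it is completed fails the run):
1. the knob's pointer stands at zero (within 0.12 rad) (value of joint dial between -0.12 and 0.12 rad), for 0.2 s.
2. with the knob at zero, the sleeve is pulled back at least 12 of its 14 mm (all of step 1 and value of joint sleeve above 0.012 m), for 0.1 s.
3. the sleeve is let go and runs forward by itself, the fingers off it (velocity of joint sleeve below -0.02 m/s and value of joint sleeve above 0.0015 m and contact force between the fingers and sleeve below 0.5 N).
At the end, for the whole second after the job is handed in: The orange plug lies at rest on the red tray's floor (its origin inside the walls and less than 32 mm above the bench), the knob's pointer is within 0.12 rad of zero and the sleeve is home within 1.5 mm (all of step 1 and x of plug in the frame of red_tray between -0.086 and 0.086 m and y of plug in the frame of red_tray between -0.061 and 0.061 m and z of plug in the frame of red_tray between 0.01 and 0.032 m and linear speed of plug below 0.02 m/s and value of joint sleeve below 0.0015 m); the robot touches nothing.
It fails at once if a bystander is shoved (more than 30 mm) or tipped over (distance of any of glue, screw_jar, tape, offcut, wrench, driver, spare from where it was at the start of the episode above 0.03 m or angle between any of glue, screw_jar's own z axis and vertical above 0.5 rad).
It also fails if it takes over 64 s, if anything falls off the work surface, if the arm or the gripper's body presses on something with over 40 N, if the wrist force passes 120 N, or if a joint passes its speed limit or range.

## Robot

A 6-joint arm with a two-finger parallel gripper is mounted at the origin on the work surface. World frame = base frame: x ahead of the robot, y to its left, z up, the work surface at z = 0. Lengths are in m, angles in rad, forces in N, time in s.
With the tool pointing down it reaches from about 0.25 to 0.775 m from the base axis. Payload 4 kg.
Tool frame: the origin (TCP) lies on the centre line of the jaws, within the pads' length; the fingertips stand 17 mm ahead of it and the grasp point (between the pads) lies 2 mm behind it; z points along the fingers, y is the line along which they close (so a half turn about z gives the same grasp; the last joint's range is limited). The gripper opens to 94 mm and grips with 3 to 60 N. Pads are 16 mm wide; open, the fingers measure 119 mm over their backs; the gripper's body (75 mm by 177 mm) begins 78 mm behind the grasp point.
Start: joints at [1.119, 0.087, 1.371, -0, 1.684, -0.103], TCP at [0.188, 0.517, 0.223] pointing down, gripper open.
Joint ranges: [-3.1, 3.1], [-0.76, 2.03], [0.27, 2.55], [-1.08, 4.22], [0.17, 2.65], [-2.57, 2.57]. Speed limits (rad/s): [2.79, 2.79, 3.14, 3.14, 3.14, 3.14].

## Interface

Orientations are given as [roll, pitch, yaw] about the fixed x, y, z axes, in that order (R = Rz(yaw) Ry(pitch) Rx(roll)).
In Python, from bench import robot gives the robot as it stands.
- The arm moves only by the tool servo_tool, never from a script. Its argument "plan" is a list of rows, each a list of 7 numbers: the shift along the tool's x, y, z normalised to -1 to 1, where 1 is 0.1 m, then the turn, a rotation vector about the tool's x, y, z normalised to -1 to 1, where 1 is pi/2 rad, then the finger opening in mm, from 0 to 94. In form: [[x, y, z, ax, ay, az, gripper], ...]. A call has 1 to 12 rows; each row is the pose to reach, as a shift and turn from the pose commanded when the call began, along the tool's axes at that moment; what a row does not reach only later rows make up. A row lasts 1/12 s, in which the tool goes at most 41.7 mm and 7.16 degrees, less where a joint would pass 70% of its speed; a pose out of reach is approached as far as the arm can. A call with a number of a shift or a turn outside -1 to 1 is refused whole. A call with a gripper value outside its range is refused whole. The fingers move at their own pace and stop on an object; the grip force is fixed at half the most. Time passes only in rows, so rows that repeat a pose let the fingers close. It gives the time, the measured TCP pose, the force, the opening and the grip force at its end, in the units of the state.
- robot.get_obs(): the state, without advancing time (a new reading comes with each control period).
- robot.snapshot(name): name is "scene" or "side" or "wrist"; returns the picture (420x560x3 uint8, red, green, blue); there is no depth.
- robot.camera_params(name): a dict with "camera_matrix" (3x3 intrinsics, pixels), "distortion" ([k1, k2, p1, p2, k3] as OpenCV has them; the pictures are not rectified), "rvec" (rotation vector, rad) and "tvec" (3), from world to camera coordinates, as OpenCV has them; the wrist camera has in their place "tool_from_camera" (4x4, takes a point from camera to tool coordinates, whose origin is the TCP and whose axes are the flange's). Camera axes: x right, y down, z forward; pixel columns grow to the right and rows downward; lengths in m; the calibration is good to about 2 mm. A picture is of the moment at which its call begins: read the wrist's pose just before it. camera_params takes no time and is no camera call.
- robot.close_job(): hands the job in; it is judged then, once.
Trained networks look in the newest picture that a camera, given by its name, has taken for a name from the list of things; names that differ only in an ending like _2 or _b are one class to them, and where a whole thing is asked for, a point or a joint stands for the part that bears it (a point fixed in the world has none). Each returns a list of dicts, best first, with "conf" (0 to 1); they miss things now and then, are a little off and sometimes report something else, mostly with a low value. They report only what shows in the picture. A call takes as long as a camera call. They do not tell look-alikes from the thing itself.
- robot.find_in(thing, camera): "extent" ([centre column, centre row, width, height] in pixels, round what is visible of it).
The state is a dict: "time": time; "joint_positions": joint angles; "qvel": joint speeds; "joint_torque": joint torques, N m; "tool_pos": TCP position; "ee_rot": TCP orientation; "wrist_force": force on the tool from outside, world axes, zero at the start; "wrist_torque": the same for the moment, N m; "width": finger opening in m; "finger_force": force on a finger pad.
Only numpy, scipy, OpenCV 4.12 (cv2) and the standard library are available. Lean on these libraries where they do the work, as an engineer would, in place of code of your own. Each camera call takes 0.05 s, during which the arm holds its last target. There are 200 camera calls.

## Working session

There is one attempt and no reset: what is moved stays moved. The work goes in short steps, Python scripts to look and compute and a tool call to move; the robot and the scene stay as the last step left them, time stands still between calls to the robot, and variables do not carry over. Pictures are saved under pics/ and viewed, at most 10 in all, crops included, and the job is handed in when it is done.

Besides the shell and the picture viewer there is one more tool, called after "Request:" as name(argument=value, ...) on one line, values as JSON. servo_tool: Moves the arm, as the interface text tells. Scaled input: -1 to 1 covers 0.1 m each way for a shift and pi/2 rad each way for a turn. Its arguments: {"type":"object","properties":{"plan":{"type":"array","items":{"type":"array","items":{"type":"number"}}}},"required":["plan"]}

```bash
ls; mkdir -p pics; cat > h.py <<'E'
import numpy as np, cv2
from scipy.spatial.transform import Rotation as R
from bench import robot
def cam(n):
    p=robot.camera_params(n); K=np.array(p["camera_matrix"]);d=np.array(p["distortion"])
    if n=="wrist":
        o=robot.get_obs(); T=np.eye(4);T[:3,:3]=R.from_euler('xyz',o["ee_rot"]).as_matrix();T[:3,3]=o["tool_pos"]
        M=np.linalg.inv(T@np.array(p["tool_from_camera"])); return K,d,M[:3,:3],M[:3,3]
    return K,d,cv2.Rodrigues(np.array(p["rvec"],float))[0],np.array(p["tvec"],float).ravel()
def px2w(n,uv,z,c=None):
    K,d,Rm,t=c or cam(n)
    q=cv2.undistortPoints(np.array(uv,float).reshape(-1,1,2),K,d).reshape(-1,2)
    D=np.c_[q,np.ones(len(q))]@Rm; C=-Rm.T@t
    return C+D*((z-C[2])/D[:,2])[:,None]
def w2px(n,P,c=None):
    K,d,Rm,t=c or cam(n)
    return cv2.projectPoints(np.array(P,float).reshape(-1,3),cv2.Rodrigues(Rm)[0],t,K,d)[0].reshape(-1,2)
def snap(n,f=None):
    a=robot.snapshot(n)
    if f: cv2.imwrite(f"pics/{f}.png",a[:,:,::-1])
    return a
E
python3 - <<'E'
from h import *
np.set_printoptions(precision=3,suppress=True)
for n in("scene","side"):
    snap(n,n+"0"); c=cam(n); print(n,-c[2].T@c[3])
    for t in("station","plug","red_tray","grey_tray","sleeve","dial","glue","screw_jar","tape","offcut"):
        for r in robot.find_in(t,n)[:3]: print(t,np.round(r["extent"]),round(r["conf"],2),px2w(n,r["extent"][:2],0.05)[0])
print(robot.get_obs())
a=cv2.imread("pics/scene0.png");b=cv2.imread("pics/side0.png")
E
```

```text
pics
scene [1.203 0.165 0.864]
station [327. 239. 101.  86.] 0.69 [0.547 0.03  0.05 ]
plug [297. 182.  16.  21.] 0.76 [ 0.372 -0.114  0.05 ]
plug [300. 211.  18.  17.] 0.63 [ 0.481 -0.066  0.05 ]
red_tray [210. 197.  59.  52.] 0.84 [ 0.515 -0.321  0.05 ]
red_tray [134. 181.  61.  48.] 0.55 [ 0.534 -0.565  0.05 ]
grey_tray [331. 204.  33.  26.] 0.69 [0.427 0.004 0.05 ]
grey_tray [459. 256.  76.  73.] 0.66 [0.485 0.349 0.05 ]
sleeve [317. 221.  23.  23.] 0.81 [ 0.498 -0.011  0.05 ]
dial [355. 236.  22.  18.] 0.69 [0.512 0.093 0.05 ]
glue [271. 243.  26.  62.] 0.95 [ 0.61  -0.099  0.05 ]
glue [354. 233.  21.  16.] 0.57 [0.503 0.09  0.05 ]
screw_jar [377. 221.  27.  35.] 0.91 [0.442 0.136 0.05 ]
offcut [328. 206.  33.  27.] 0.77 [ 0.434 -0.001  0.05 ]
side [ 0.192 -1.24   0.912]
station [268. 202.  34.  70.] 0.73 [0.519 0.027 0.05 ]
plug [268. 207.   4.  13.] 0.63 [ 0.511 -0.004  0.05 ]
plug [229. 242.  12.  17.] 0.42 [ 0.337 -0.169  0.05 ]
red_tray [289. 279.  73.  56.] 0.9 [ 0.475 -0.382  0.05 ]
red_tray [320. 344.  89.  75.] 0.73 [ 0.481 -0.62   0.05 ]
grey_tray [233. 168.  45.  24.] 0.89 [0.443 0.312 0.05 ]
sleeve [270. 197.   4.   7.] 0.67 [0.534 0.057 0.05 ]
dial [271. 176.  12.  12.] 0.61 [0.576 0.207 0.05 ]
glue [309. 203.  19.  54.] 0.8 [ 0.659 -0.021  0.05 ]
screw_jar [238. 191.  18.  29.] 0.83 [0.429 0.129 0.05 ]
tape [296. 205.  12.  18.] 0.44 [ 0.609 -0.019  0.05 ]
offcut [236. 219.  16.  21.] 0.63 [ 0.384 -0.047  0.05 ]
{'time': 1.1, 'joint_positions': array([ 1.119,  0.087,  1.371, -0.   ,  1.684, -0.103]), 'qvel': array([-0.   , -0.001,  0.   , -0.   , -0.   , -0.001]), 'joint_torque': array([ -0.   , -34.006, -30.26 ,   0.072,   0.024,   0.   ]), 'tool_pos': array([0.188, 0.517, 0.223]), 'ee_rot': array([3.141, 0.   , 2.793]), 'wrist_force': array([-0.147, -0.373,  0.012]), 'wrist_torque': array([ 0.084, -0.038,  0.003]), 'finger_force': 0.0, 'width': 0.09402447678686418}
```

```bash
python3 -c "
import cv2
a=cv2.imread('pics/scene0.png')[140:310,90:510]
cv2.imwrite('pics/scene0c.png',cv2.resize(a,(798,323),interpolation=cv2.INTER_CUBIC))
b=cv2.imread('pics/side0.png')[130:400,180:380]
cv2.imwrite('pics/side0c.png',cv2.resize(b,(440,594),interpolation=cv2.INTER_CUBIC))"
```

```text
(no output)
```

View pics/scene0c.png

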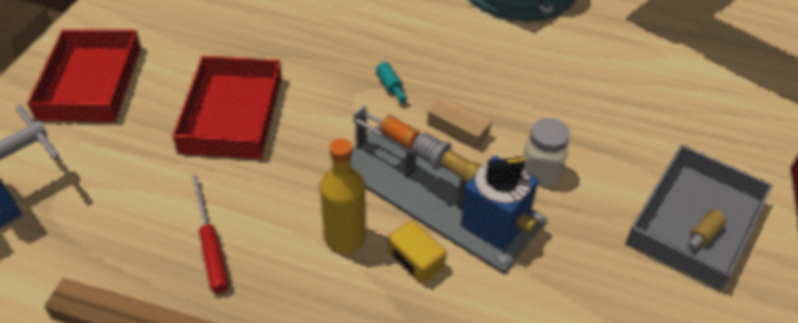

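View pics/side0c.png

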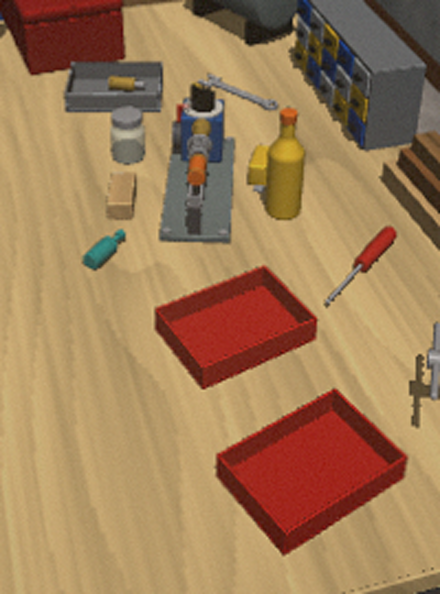

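Scene picture: the plug is orange at about (300,209), the knob at (356,232), and the teal look-alike at (297,182). The red trays are at (210,197) and (134,181). The first is about 0.6 m from the base and the other about 0.78 m, so the first is the one meant. The grey tray is at (459,256).

```bash
cp pics/scene0.png /tmp/; python3 - <<'E'
from h import *
np.set_printoptions(precision=3,suppress=True)
print(np.array(robot.camera_params("wrist")["tool_from_camera"]),robot.camera_params("wrist")["camera_matrix"])
def tri(a,b):
    A=[];B=[]
    for n,uv in(("scene",a),("side",b)):
        P0=px2w(n,uv,0)[0];P1=px2w(n,uv,.3)[0];d=(P1-P0)/np.linalg.norm(P1-P0);M=np.eye(3)-np.outer(d,d);A.append(M);B.append(M@P0)
    return np.linalg.solve(sum(A),sum(B))
f=420/798;
print("plug",px2w("scene",(300,210),.085), "tri",tri((300,210),(268,207)))
print("knob",px2w("scene",(356,230),.13),"tri",tri((356,230),(271.5,174)))
print("sleeve",px2w("scene",(317,220),.085))
print("glue",px2w("scene",(271,271),0),"jar",px2w("scene",(377,235),0),"jar top",px2w("scene",(378,209),.085))
# tray rim corners, scene crop coords -> px (scale 1.9)
c=np.array([(204,57),(281,62),(255,158),(177,152)])/1.9+[90,140]
P=px2w("scene",c,.02);P=px2w("scene",c,.04);print("tray near rim",P,P.mean(0))
s=np.array([(265,267),(317,318),(206,362),(155,316)])/2.2+[180,130]
P=px2w("side",s,.04);print(P,P.mean(0), np.linalg.norm(np.diff(P,axis=0),axis=1))
b=np.array([(232,140),(230,241),(162,238)])/2.2+[180,130]
print("base plate",px2w("side",b,.012))
E
```

```text
[[ 0.001 -0.97  -0.244  0.071]
 [ 1.     0.001 -0.    -0.001]
 [ 0.    -0.244  0.97  -0.162]
 [ 0.     0.     0.     1.   ]] [[292.078   0.    274.282]
 [  0.    292.078 206.494]
 [  0.      0.      1.   ]]
plug [[ 0.507 -0.058  0.085]] tri [ 0.5   -0.057  0.082]
knob [[0.562 0.099 0.13 ]] tri [0.552 0.099 0.12 ]
sleeve [[ 0.525 -0.006  0.085]]
glue [[ 0.657 -0.082  0.   ]] jar [[0.447 0.145 0.   ]] jar top [[0.433 0.131 0.085]]
tray near rim [[ 0.417 -0.419  0.04 ]
 [ 0.385 -0.297  0.04 ]
 [ 0.583 -0.245  0.04 ]
 [ 0.611 -0.355  0.04 ]] [ 0.499 -0.329  0.04 ]
[[ 0.549 -0.26   0.04 ]
 [ 0.583 -0.38   0.04 ]
 [ 0.418 -0.419  0.04 ]
 [ 0.374 -0.318  0.04 ]] [ 0.481 -0.344  0.04 ] [0.125 0.17  0.109]
base plate [[ 0.613  0.121  0.012]
 [ 0.528 -0.156  0.012]
 [ 0.429 -0.121  0.012]]
```

Request:
servo_tool(plan=[[-0.3, -0.2, -0.15, 0, 0, 0, 94], [-0.6, -0.4, -0.15, 0, 0, 0, 94], [-0.96, -0.64, -0.15, 0, 0, 0, 94], [-0.96, -0.64, -0.15, 0, 0, 0, 94]])

```text
time: 1.43
tool_pos: [0.2597, 0.42, 0.2382]
ee_rot: [-3.141, 0.004, 2.787]
wrist_force: [0.4, 0.8, -0.3]
width: 0.0938
finger_force: 0.0
```

Request:
servo_tool(plan=[[-0.3, -0.2, -0.15, 0, 0, 0, 94], [-0.6, -0.4, -0.15, 0, 0, 0, 94], [-0.96, -0.64, -0.15, 0, 0, 0, 94], [-0.96, -0.64, -0.15, 0, 0, 0, 94]])

```text
time: 1.77
tool_pos: [0.328, 0.3269, 0.253]
ee_rot: [-3.141, 0.003, 2.785]
wrist_force: [-0.9, 0.7, -0.3]
width: 0.0935
finger_force: 0.0
```

Request:
servo_tool(plan=[[-0.3, -0.2, -0.15, 0, 0, 0, 94], [-0.6, -0.4, -0.15, 0, 0, 0, 94], [-0.96, -0.64, -0.15, 0, 0, 0, 94], [-0.96, -0.64, -0.15, 0, 0, 0, 94]])

```text
time: 2.1
tool_pos: [0.3961, 0.234, 0.2675]
ee_rot: [-3.14, 0.003, 2.785]
wrist_force: [0.0, 0.1, -0.3]
width: 0.0942
finger_force: 0.0
```

Request:
servo_tool(plan=[[-0.3, -0.2, -0.15, 0, 0, 0, 94], [-0.6, -0.4, -0.15, 0, 0, 0, 94], [-0.96, -0.64, -0.15, 0, 0, 0, 94], [-0.96, -0.64, -0.15, 0, 0, 0, 94]])

```text
time: 2.43
tool_pos: [0.4641, 0.1414, 0.2818]
ee_rot: [-3.14, 0.001, 2.786]
wrist_force: [-0.6, 0.0, -0.8]
width: 0.094
finger_force: 0.0
```

Request:
servo_tool(plan=[[-0.3, -0.2, -0.15, 0, 0, 0, 94], [-0.6, -0.4, -0.15, 0, 0, 0, 94], [-0.96, -0.64, -0.15, 0, 0, 0, 94], [-0.96, -0.64, -0.15, 0, 0, 0, 94], [-0.96, -0.64, -0.15, 0, 0, 0, 94]])

```text
time: 2.85
tool_pos: [0.5302, 0.0521, 0.2962]
ee_rot: [3.142, -0.003, 2.791]
wrist_force: [0.2, 0.5, -1.2]
width: 0.094
finger_force: 0.0
```

```bash
python3 - <<'E'
from h import *
np.set_printoptions(precision=3,suppress=True)
a=snap("wrist","w1"); o=robot.get_obs(); print(o["tool_pos"],o["ee_rot"],o["joint_positions"],o["time"])
cv2.imwrite("pics/w1b.png",cv2.resize(a,(784,588))[:,:,::-1])
for t in("plug","sleeve","dial"):
    for r in robot.find_in(t,"wrist")[:2]: print(t,np.round(r["extent"]),r["conf"])
O=np.array([.529,.0136]);xa=np.array([.949,-.316]);ya=np.array([.316,.949])
for x,y,z in((0,90,139),(0,-20,85),(0,-73,85),(0,-144,84)): print(w2px("wrist",[*(O+xa*x/1e3+ya*y/1e3),z/1e3]))
E
```

```text
[0.53  0.053 0.297] [ 3.141 -0.002  2.793] [-0.007  0.046  1.268  0.001  1.829 -1.229] 2.9
plug [185. 199.  46.  22.] 0.81
plug [114.  99.  61.  42.] 0.62
sleeve [227. 198.  40.  31.] 0.56
dial [317. 201.  40.  36.] 0.83
[[320.986 207.839]]
[[230.971 199.647]]
[[190.829 200.617]]
[[137.664 201.743]]
```

View pics/w1b.png

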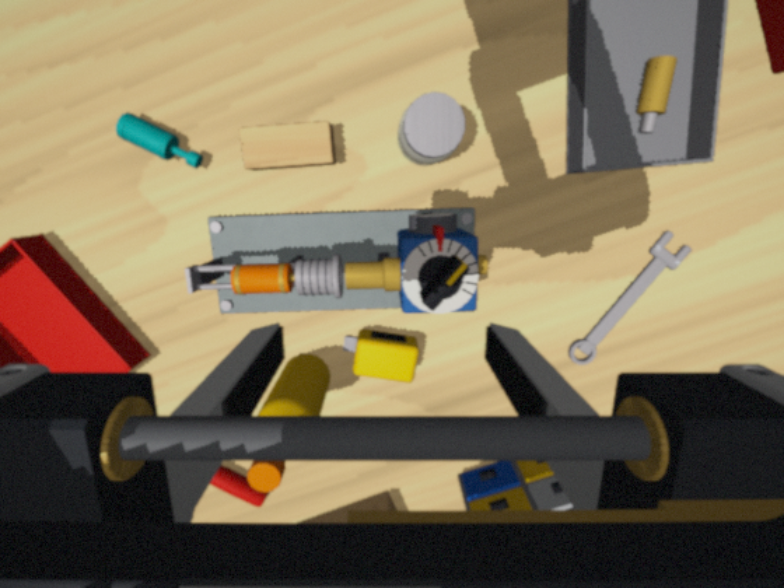

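The wrist picture shows the knob at about (316,200) in original pixels. Its yellow pointer sits roughly 45–50° clockwise from the red zero mark at (313,169). The plug is at (187,199) and the sleeve at (227,198). I'll fit the station pose from the colours.

```bash
python3 - <<'E'
from h import *
np.set_printoptions(precision=4,suppress=True)
a=cv2.imread("pics/w1.png"); hsv=cv2.cvtColor(a,cv2.COLOR_BGR2HSV); c=cam("wrist")
def m(lo,hi,box):
    k=cv2.inRange(hsv,np.array(lo),np.array(hi)); z=np.zeros_like(k); x0,y0,x1,y1=box; z[y0:y1,x0:x1]=k[y0:y1,x0:x1]
    n,l,s,ce=cv2.connectedComponentsWithStats(z); i=1+np.argmax(s[1:,4]); ys,xs=np.where(l==i); return np.c_[xs,ys]
o=m((5,150,100),(18,255,255),(155,180,215,215)); r=cv2.minAreaRect(o.astype(np.float32));print("orange",r)
P=px2w("wrist",r[0],.085,c)[0];print("plug grip centre",P)
b=m((105,120,40),(125,255,255),(270,150,350,235)); hull=cv2.convexHull(b); r=cv2.minAreaRect(b.astype(np.float32));print("blue",r,px2w("wrist",r[0],.1,c))
Q=px2w("wrist",cv2.boxPoints(r),.1,c);print(Q,np.linalg.norm(np.diff(Q,axis=0),axis=1))
y=m((22,120,90),(35,255,255),(300,175,345,220));print("yellow n",len(y),y.mean(0),px2w("wrist",y.mean(0),.139,c))
bar=cv2.inRange(hsv,(0,0,0),(180,255,55));z=bar[175:230,290:345]
ys,xs=np.where(z>0);print("dark",len(xs),xs.mean()+290,ys.mean()+175)
v=cv2.fitLine(y.astype(np.float32),cv2.DIST_L2,0,.01,.01).ravel();print(v)
cv2.imwrite("pics/knob.png",cv2.resize(a[160:240,150:350],(800,320),interpolation=cv2.INTER_CUBIC))
E
```

```text
orange ((184.86578369140625, 198.64535522460938), (19.904083251953125, 29.57634925842285), 87.70938873291016)
plug grip centre [ 0.5008 -0.062   0.085 ]
blue ((291.8009033203125, 172.1809844970703), (18.431232452392578, 29.732133865356445), 47.72631072998047) [[0.5135 0.0815 0.1   ]]
[[0.51   0.0602 0.1   ]
 [0.496  0.0937 0.1   ]
 [0.5169 0.1027 0.1   ]
 [0.5314 0.069  0.1   ]] [0.0363 0.0228 0.0367]
yellow n 76 [325.8553 195.6579] [[0.5458 0.1084 0.139 ]]
dark 752 312.9880319148936 198.80585106382978
[  0.6505  -0.7595 325.8553 195.6579]
```

View pics/knob.png

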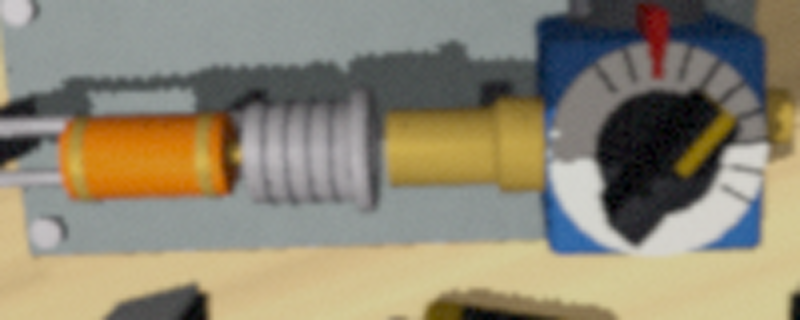

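```bash
python3 - <<'E'
from h import *
np.set_printoptions(precision=4,suppress=True)
c=cam("wrist")
f=lambda p,z: px2w("wrist",np.array(p)/4.+[150,160],z,c)
pl=f([(62,157),(236,153)],.085);print("plug ends",pl,pl.mean(0))
sl=f([(238,152),(378,149)],.085);print("sleeve ends",sl,sl.mean(0))
br=f([(386,148),(540,142)],.085);print("brass",br)
bl=f([(541,18),(765,15),(762,248),(546,252)],.1);print("block",bl,bl.mean(0),np.linalg.norm(np.diff(bl,axis=0),axis=1))
k=f([(620,235),(640,243),(738,105),(715,92)],.139);print("bar",k,k.mean(0))
ptr=f([(682,172),(733,115)],.139);print("ptr",ptr)
z=f([(655,40),(657,78)],.104);print("zero",z)
A=np.r_[pl,sl,br][:,:2];v=cv2.fitLine(A.astype(np.float32),cv2.DIST_L2,0,.01,.01).ravel();print(v,np.degrees(np.arctan2(v[1],v[0])))
d=ptr[1]-ptr[0];print("ptr az",np.degrees(np.arctan2(d[1],d[0])))
d=k[2:].mean(0)-k[:2].mean(0);print("bar az",np.degrees(np.arctan2(d[1],d[0])),np.linalg.norm(d))
E
```

```text
plug ends [[ 0.4929 -0.0864  0.085 ]
 [ 0.5111 -0.0319  0.085 ]] [ 0.502  -0.0591  0.085 ]
sleeve ends [[ 0.511  -0.0311  0.085 ]
 [ 0.5257  0.0125  0.085 ]] [ 0.5184 -0.0093  0.085 ]
brass [[0.5263 0.0151 0.085 ]
 [0.5415 0.0634 0.085 ]]
block [[0.5018 0.077  0.1   ]
 [0.5242 0.142  0.1   ]
 [0.5955 0.1197 0.1   ]
 [0.5732 0.0537 0.1   ]] [0.5487 0.0981 0.1   ] [0.0687 0.0748 0.0696]
bar [[0.5635 0.0779 0.139 ]
 [0.5678 0.0825 0.139 ]
 [0.5389 0.1207 0.139 ]
 [0.5332 0.1158 0.139 ]] [0.5508 0.0992 0.139 ]
ptr [[0.5519 0.1002 0.139 ]
 [0.5411 0.1186 0.139 ]]
zero [[0.5194 0.1075 0.104 ]
 [0.5307 0.1045 0.104 ]]
[ 0.3096  0.9509  0.5181 -0.0097] 71.962654
ptr az 120.40097292046845
bar az 127.91448540414665 0.048205226713456346
```

Request:
servo_tool(plan=[[-0.04, 0.25, 0.4, 0, 0, 0.08, 94], [-0.04, 0.5, 0.7, 0, 0, 0.16, 94], [-0.04, 0.5, 0.97, 0, 0, 0.24, 94], [-0.04, 0.5, 0.97, 0, 0, 0.32, 94], [-0.04, 0.5, 0.97, 0, 0, 0.39, 94], [-0.04, 0.5, 0.97, 0, 0, 0.39, 94], [-0.04, 0.5, 0.97, 0, 0, 0.39, 60]])

```text
time: 3.63
tool_pos: [0.5501, 0.0991, 0.2011]
ee_rot: [3.141, 0.0, 2.185]
wrist_force: [-0.1, -0.2, 0.1]
width: 0.0905
finger_force: 0.0
```

```bash
python3 - <<'E'
from h import *
a=snap("wrist","w2"); o=robot.get_obs(); print(o["tool_pos"],np.degrees(o["ee_rot"]),o["time"],o["width"])
c=cam("wrist");cv2.imwrite("pics/w2b.png",cv2.resize(a[100:380,100:460],(720,560))[:,:,::-1])
print("expected knob px in crop",(w2px("wrist",[.551,.098,.139],c)-[100,100])*2)
E
```

```text
[0.55036666 0.09876777 0.20138617] [1.79915620e+02 3.06178665e-02 1.25150718e+02] 3.6833 0.08694334813712894
expected knob px in crop [[351.26105176 248.16645429]]
```

View pics/w2b.png

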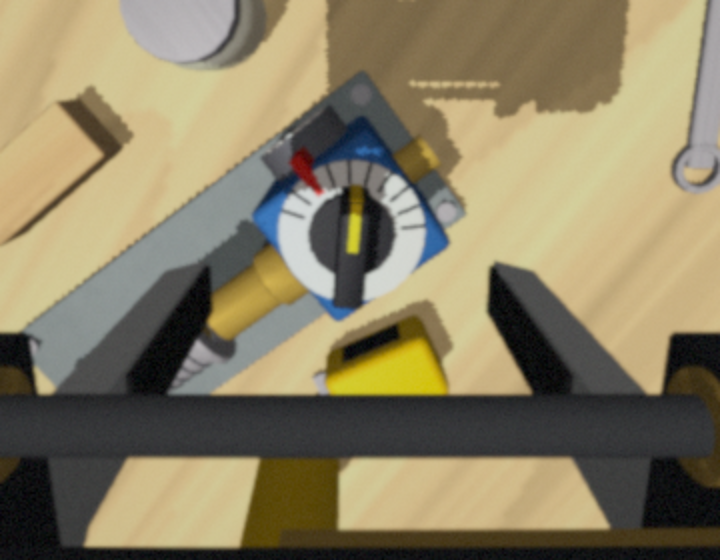

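The bar is aligned with the jaws: its centre is near (352,245) and the jaws are centred on 350. Going down, gripping and turning back 37°.

Request:
servo_tool(plan=[[0, 0, 0.35, 0, 0, 0, 60], [0, 0, 0.7, 0, 0, 0, 40], [0, 0, 0.7, 0, 0, 0, 40], [0, 0, 0.7, 0, 0, 0, 20], [0, 0, 0.7, 0, 0, 0, 5], [0, 0, 0.7, 0, 0, 0, 5], [0, 0, 0.7, 0, 0, 0, 5], [0, 0, 0.7, 0, 0, 0, 5], [0, 0, 0.7, 0, 0, 0, 5], [0, 0, 0.7, 0, 0, 0, 5]])

```text
time: 4.52
tool_pos: [0.551, 0.0977, 0.1312]
ee_rot: [3.14, 0.001, 2.18]
wrist_force: [-0.1, -0.1, 0.9]
width: 0.0203
finger_force: 0.0
```

Request:
servo_tool(plan=[[0, 0, 0, 0, 0, 0, 5], [0, 0, 0, 0, 0, 0, 5], [0, 0, 0, 0, 0, 0, 5], [0, 0, 0, 0, 0, 0, 5], [0, 0, 0, 0, 0, 0, 5]])

```text
time: 4.93
tool_pos: [0.5516, 0.0986, 0.131]
ee_rot: [3.138, 0.0, 2.181]
wrist_force: [4.2, 4.4, 1.1]
width: 0.0126
finger_force: 29.8
```

Request:
servo_tool(plan=[[0, 0, 0, 0, 0, -0.06, 5], [0, 0, 0, 0, 0, -0.12, 5], [0, 0, 0, 0, 0, -0.18, 5], [0, 0, 0, 0, 0, -0.24, 5], [0, 0, 0, 0, 0, -0.3, 5], [0, 0, 0, 0, 0, -0.36, 5], [0, 0, 0, 0, 0, -0.41, 5], [0, 0, 0, 0, 0, -0.41, 5], [0, 0, 0, 0, 0, -0.41, 5], [0, 0, 0, 0, 0, -0.41, 5]])

```text
time: 5.77
tool_pos: [0.5506, 0.0972, 0.131]
ee_rot: [-3.141, 0.001, 2.822]
wrist_force: [0.4, -1.1, 4.0]
width: 0.0127
finger_force: 29.9
```

Request:
servo_tool(plan=[[0, 0, 0, 0, 0, 0, 40], [0, 0, 0, 0, 0, 0, 40], [0, 0, 0, 0, 0, 0, 50], [0, 0, -0.3, 0, 0, 0, 60], [0, 0, -0.7, 0, 0, 0, 60], [0, 0, -1, 0, 0, 0, 70], [0, 0, -1, 0, 0, 0, 70], [0, 0, -1, 0, 0, 0, 70]])

```text
time: 6.43
tool_pos: [0.5515, 0.0979, 0.2327]
ee_rot: [3.14, 0.004, 2.824]
wrist_force: [0.2, 0.3, -0.7]
width: 0.063
finger_force: 0.0
```

```bash
python3 - <<'E'
from h import *
np.set_printoptions(precision=4,suppress=True)
a=snap("wrist","w3"); o=robot.get_obs(); print(o["tool_pos"],np.degrees(o["ee_rot"]),o["time"],o["width"])
c=cam("wrist");cv2.imwrite("pics/w3b.png",cv2.resize(a[90:290,90:350],(780,600))[:,:,::-1])
E
```

```text
[0.5505 0.0978 0.2303] [179.9904   0.0002 161.8055] 6.4833 0.06649595213331697
```

View pics/w3b.png

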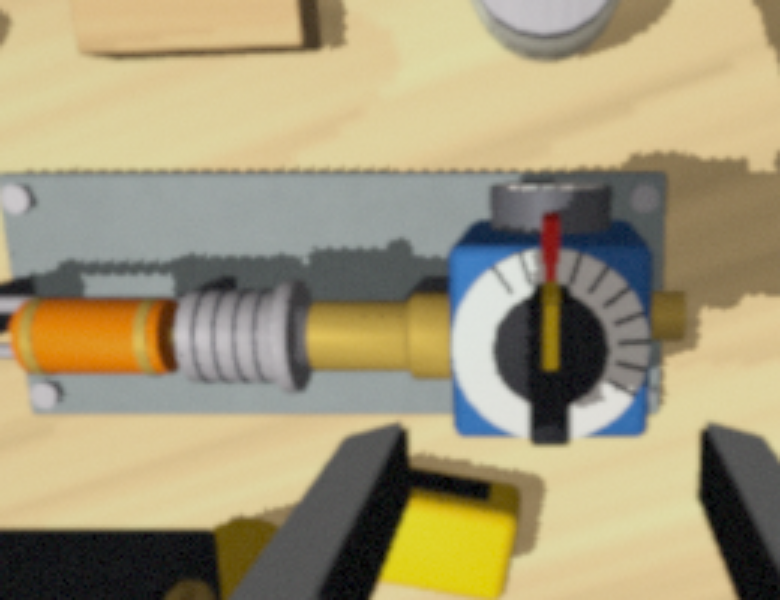

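The yellow pointer stands on the red mark at crop (551,250). The sleeve spans crop x 175–307 at row 336. Now I'll measure the sleeve and check the glue clearance.

```bash
python3 - <<'E'
from h import *
np.set_printoptions(precision=4,suppress=True)
c=cam("wrist"); f=lambda p,z: px2w("wrist",np.array(p)/3.+[90,90],z,c)
s=f([(175,336),(307,336)],.085);p=f([(12,336),(174,337)],.085);b=f([(307,336),(410,335)],.085)
print("sleeve",s,s.mean(0),"plug",p,p.mean(0))
A=np.r_[s,p,b][:,:2];v=cv2.fitLine(A.astype(np.float32),cv2.DIST_L2,0,.01,.01).ravel();az=np.arctan2(v[1],v[0]);print(v,np.degrees(az))
K=np.array([.5508,.0977]);ya=v[:2];xa=np.array([ya[1],-ya[0]])
print("knob rel to axis",(K-v[2:])@xa,(K-v[2:])@ya,"sleeve y",(s[:,:2]-K)@ya+.09,"plug y",(p[:,:2]-K)@ya+.09)
for n,u,z in(("scene",(90+341/1.9,140+148/1.9),.183),("scene",(90+343/1.9,140+245/1.9),.0)):
    g=px2w(n,u,z)[0];print("glue",g,(g[:2]-K)@xa,(g[:2]-K)@ya+.09)
G=K+ya*(-.029-.09)
o=robot.get_obs();D=np.r_[G,.083]-o["tool_pos"];Rt=R.from_euler('xyz',o["ee_rot"]);print("target",G,"tool shift",Rt.inv().apply(D))
E
```

```text
sleeve [[ 0.509  -0.0334  0.085 ]
 [ 0.5239  0.012   0.085 ]] [ 0.5164 -0.0107  0.085 ] plug [[ 0.4905 -0.0898  0.085 ]
 [ 0.5092 -0.0339  0.085 ]] [ 0.4999 -0.0618  0.085 ]
[ 0.3095  0.9509  0.5153 -0.0142] 71.970894
knob rel to axis -0.0008695610507799892 0.1174473473395788 sleeve y [-0.0476  0.0002] plug y [-0.1069 -0.048 ]
glue [ 0.641  -0.0859  0.183 ] 0.14261459816380556 -0.05661480056040555
glue [ 0.6514 -0.0851 -0.    ] 0.1522721405564532 -0.05270051490616051
target [ 0.514  -0.0155] tool shift [-0.0007 -0.119   0.1473]
```

Request:
servo_tool(plan=[[0, -0.2, 0, 0, 0, 0.078, 94], [0, -0.4, 0, 0, 0, 0.156, 94], [0, -0.6, 0, 0, 0, 0.234, 94], [0, -0.8, 0, 0, 0, 0.312, 94], [0, -1, 0, 0, 0, 0.39, 94], [0, -1, 0, 0, 0, 0.468, 94], [0, -1, 0, 0, 0, 0.546, 94], [0, -1, 0, 0, 0, 0.624, 94], [0, -1, 0, 0, 0, 0.702, 94], [0, -1, 0, 0, 0, 0.78, 94], [0, -1, 0, 0, 0, 0.858, 94], [0, -1, 0, 0, 0, 0.936, 94]])

```text
time: 7.48
tool_pos: [0.5181, 0.0029, 0.2274]
ee_rot: [-3.136, 0.001, 1.348]
wrist_force: [-0.1, -0.3, 0.2]
width: 0.0939
finger_force: 0.0
```

Request:
servo_tool(plan=[[-0.19, -0.02, 0, 0, 0, 0.062, 94], [-0.19, -0.02, 0, 0, 0, 0.062, 94], [-0.19, -0.02, 0, 0, 0, 0.062, 94]])

```text
time: 7.73
tool_pos: [0.5123, -0.0155, 0.2282]
ee_rot: [-3.137, 0.0, 1.257]
wrist_force: [-0.6, -0.3, -0.1]
width: 0.0941
finger_force: 0.0
```

```bash
python3 - <<'E'
from h import *
np.set_printoptions(precision=4,suppress=True)
a=snap("wrist","w4"); o=robot.get_obs(); print(o["tool_pos"],np.degrees(o["ee_rot"]),o["time"],o["width"],o["joint_positions"])
c=cam("wrist");cv2.imwrite("pics/w4b.png",a[:,:,::-1])
for y in (-40,0): print(y,w2px("wrist",[*(np.array([.5508,.0977])+np.array([.3095,.9509])*(y-90)/1e3),.085],c))
Rt=R.from_euler('xyz',o["ee_rot"]);print(Rt.inv().apply(np.r_[.514,-.0155,.083]-o["tool_pos"]))
for r in robot.find_in("sleeve","wrist")+robot.find_in("plug","wrist"): print(r)
E
```

```text
[ 0.5126 -0.0152  0.2286] [-179.8006   -0.0023   72.0602] 7.7833 0.09385435850617421 [-0.1406  0.0055  1.4438  0.0006  1.6957  0.1726]
-40 [[276.3048 209.5526]]
0 [[276.4485 172.6666]]
[0.0001 0.002  0.1456]
{'extent': [278.1, 193.5, 41.5, 42.4], 'conf': 0.65}
{'extent': [275.6, 241.9, 25.9, 51.7], 'conf': 0.88}
{'extent': [192.3, 280.9, 23.3, 31.9], 'conf': 0.82}
{'extent': [184.1, 206.2, 43.3, 67.3], 'conf': 0.49}
```

View pics/w4b.png

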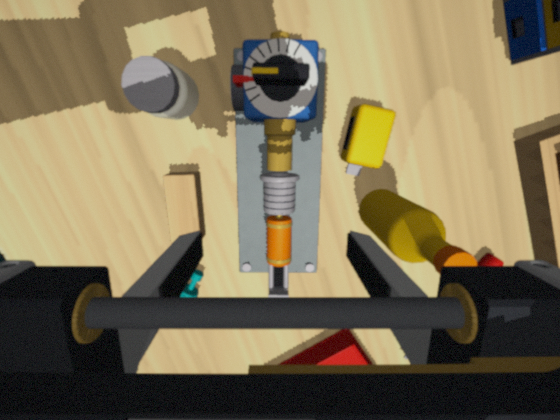

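The sleeve is centred at (279,194) and the jaws at column 275, so I'll shift 4 mm along +y and descend.

Request:
servo_tool(plan=[[0, 0.04, 0.3, 0, 0, 0, 80], [0, 0.04, 0.65, 0, 0, 0, 70], [0, 0.04, 1, 0, 0, 0, 70], [0, 0.04, 1, 0, 0, 0, 70]])

```text
time: 8.22
tool_pos: [0.5116, -0.0153, 0.1218]
ee_rot: [-3.125, 0.003, 1.258]
wrist_force: [-1.4, -0.3, -1.7]
width: 0.0715
finger_force: 0.0
```

Request:
servo_tool(plan=[[0, 0, 0.2, 0, 0, 0, 70], [0, 0, 0.45, 0, 0, 0, 70], [0, 0, 0.45, 0, 0, 0, 60], [0, 0, 0.45, 0, 0, 0, 45], [0, 0, 0.45, 0, 0, 0, 20], [0, 0, 0.45, 0, 0, 0, 20], [0, 0, 0.45, 0, 0, 0, 20], [0, 0, 0.45, 0, 0, 0, 20], [0, 0, 0.45, 0, 0, 0, 20], [0, 0, 0.45, 0, 0, 0, 20], [0, 0, 0.45, 0, 0, 0, 20], [0, 0, 0.45, 0, 0, 0, 20]])

```text
time: 9.22
tool_pos: [0.5166, -0.0161, 0.0876]
ee_rot: [-3.141, -0.001, 1.257]
wrist_force: [-3.8, 1.4, 5.1]
width: 0.0405
finger_force: 30.0
```

The opening is 40.5 mm where I expected 34, so I'll look before pulling.

```bash
python3 - <<'E'
from h import *
np.set_printoptions(precision=4,suppress=True)
o=robot.get_obs(); print(o["tool_pos"],o["ee_rot"],o["wrist_force"],o["wrist_torque"],o["width"],o["finger_force"])
a=snap("wrist","w5");b=snap("scene","s5")
A=cv2.resize(a[60:340,140:420],(560,560));B=cv2.resize(b[180:280,270:340],(240,343),interpolation=cv2.INTER_CUBIC)
C=np.zeros((560,800,3),np.uint8);C[:,:560]=A;C[:343,560:]=B
cv2.imwrite("pics/w5b.png",C[:,:,::-1])
E
```

```text
[ 0.5166 -0.0161  0.0876] [-3.1407 -0.0009  1.2568] [-3.8398  1.4148  5.0765] [0.282  1.0286 0.0381] 0.04048624486389359 29.99741994019132
```

View pics/w5b.png

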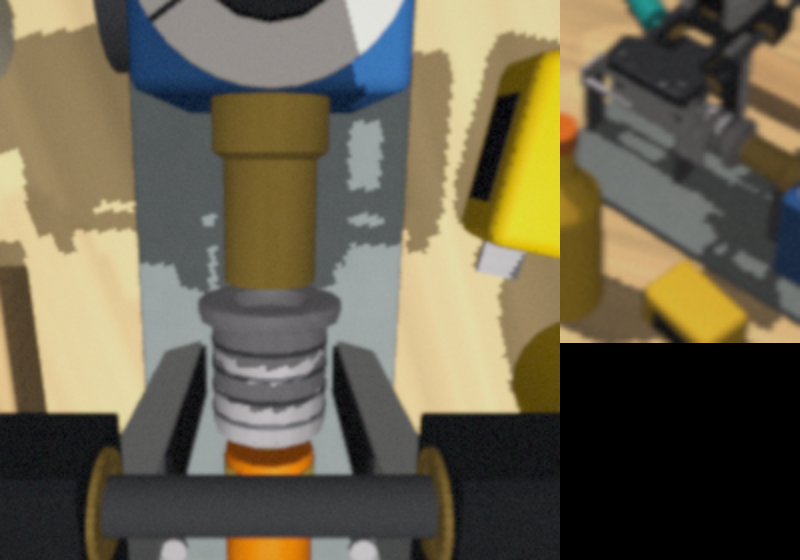

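```bash
python3 - <<'E'
from h import *
np.set_printoptions(precision=4,suppress=True)
c=cam("wrist");f=lambda p,z: px2w("wrist",np.array(p)/2.+[140,60],z,c)
K=np.array([.5508,.0977]);ya=np.array([.3095,.9509]);xa=np.array([.9509,-.3095])
def st(P): return np.c_[(P[:,:2]-K)@xa,(P[:,:2]-K)@ya+.09]
for nm,p,z in (("finger edge inner L/R",[(205,345),(335,345)],.07),("same z.1",[(205,345),(335,345)],.1),("rim back sides",[(200,305),(340,305)],.085),("sleeve sides",[(213,380),(327,380)],.085),("plug sides",[(228,460),(312,460)],.085),("block corners",[(131,97),(410,97)],.1),("sleeve front",[(270,440)],.102),("rim top",[(270,325)],.106)):
    print(nm,st(f(p,z)))
o=robot.get_obs();print("tcp",st(o["tool_pos"][None]))
E
```

```text
finger edge inner L/R [[-0.0184 -0.0221]
 [ 0.0238 -0.0221]]
same z.1 [[-0.015  -0.0117]
 [ 0.0202 -0.0117]]
rim back sides [[-0.0179 -0.0046]
 [ 0.0231 -0.0045]]
sleeve sides [[-0.0146 -0.0281]
 [ 0.0199 -0.028 ]]
plug sides [[-0.0105 -0.0549]
 [ 0.0159 -0.0549]]
block corners [[-0.0315  0.0522]
 [ 0.0367  0.0523]]
sleeve front [[ 0.0026 -0.0389]]
rim top [[ 0.0025 -0.0042]]
tcp [[ 0.0027 -0.0287]]
```

Request:
servo_tool(plan=[[0, 0, 0, 0, 0, 0, 20], [0, 0, 0, 0, 0, 0, 20], [0, 0, 0, 0, 0, 0, 20]])

```text
time: 9.57
tool_pos: [0.5166, -0.016, 0.0876]
ee_rot: [-3.141, -0.001, 1.257]
wrist_force: [-5.3, 1.6, 5.5]
width: 0.0408
finger_force: 30.0
```

Request:
servo_tool(plan=[[0.02, 0, 0, 0, 0, 0, 20], [0.04, 0, 0, 0, 0, 0, 20], [0.04, 0, 0, 0, 0, 0, 20], [0.04, 0, 0, 0, 0, 0, 20]])

```text
time: 9.9
tool_pos: [0.517, -0.015, 0.0876]
ee_rot: [-3.14, 0.005, 1.256]
wrist_force: [-6.6, -5.1, 6.1]
width: 0.0409
finger_force: 30.0
```

```bash
python3 - <<'E'
from h import *
np.set_printoptions(precision=4,suppress=True)
o=robot.get_obs();K=np.array([.5508,.0977]);ya=np.array([.3095,.9509])
print("y",(o["tool_pos"][:2]-K)@ya+.09,"Fy",o["wrist_force"][:2]@ya,o["wrist_force"],o["wrist_torque"])
a=snap("wrist","w6");A=a[160:340,180:380]
b=cv2.imread("pics/w5.png")[160:340,180:380,::-1]
cv2.imwrite("pics/w6b.png",cv2.resize(np.hstack([b,A]),(800,360),interpolation=cv2.INTER_CUBIC)[:,:,::-1])
E
```

```text
y -0.02768472950542003 Fy -6.87092068070558 [-6.5896 -5.0809  6.0888] [-0.948   1.4373 -0.0053]
```

View pics/w6b.png

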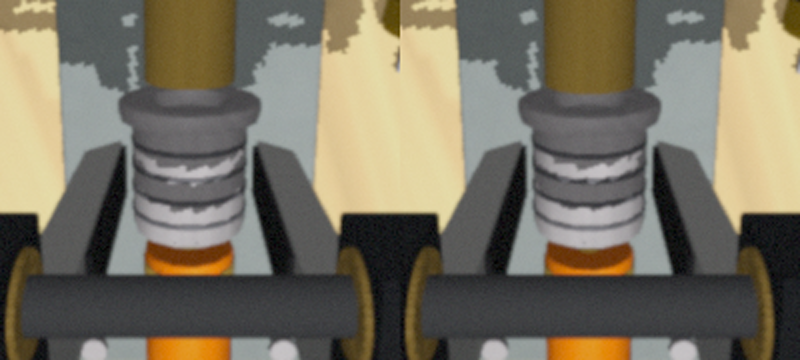

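Request:
servo_tool(plan=[[0.02, 0, 0, 0, 0, 0, 20], [0.04, 0, 0, 0, 0, 0, 20], [0.05, 0, 0, 0, 0, 0, 20], [0.05, 0, 0, 0, 0, 0, 20]])

```text
time: 10.28
tool_pos: [0.5183, -0.0111, 0.0876]
ee_rot: [-3.14, 0.007, 1.256]
wrist_force: [-7.2, -6.8, 5.8]
width: 0.0405
finger_force: 30.0
```

```bash
cat > chk.py <<'E'
from h import *
import sys
np.set_printoptions(precision=4,suppress=True)
o=robot.get_obs();K=np.array([.5508,.0977]);ya=np.array([.3095,.9509])
print("t",o["time"],"y",(o["tool_pos"][:2]-K)@ya+.09,"z",o["tool_pos"][2],"Fy",o["wrist_force"][:2]@ya,o["wrist_force"],o["width"],o["finger_force"])
c=cam("wrist");g=cv2.cvtColor(snap("wrist",sys.argv[1]),cv2.COLOR_RGB2GRAY)
r=cv2.imread("pics/w5.png",0)
# vertical image shift of brass/rim boundary in column strip (brass body -> rim back edge), relative to base
for n,(x0,x1,y0,y1) in {"rim":(256,264,190,225),"block":(220,330,90,130),"plug":(255,295,275,296)}.items():
    T=r[y0:y1,x0:x1];S=g[y0-20:y1+20,x0-4:x1+4];m=cv2.matchTemplate(S,T,cv2.TM_CCOEFF_NORMED);_,v,_,l=cv2.minMaxLoc(m);print(n,"shift px",l[0]-4,l[1]-20,round(v,2))
E
python3 chk.py w7
```

```text
t 10.2833 y -0.023564025842234493 z 0.0875939235398126 Fy -8.694089366136376 [-7.1548 -6.8143  5.8441] 0.04048957232519239 29.99586985912174
rim shift px -2 0 0.92
block shift px -1 11 0.84
plug shift px 0 1 0.71
```

The rim moves with the gripper (0 px shift while the block shifts) at 8.7 N, so the sleeve is held and about 5 mm back. Pulling to the stop and holding.

Request:
servo_tool(plan=[[0.03, 0, 0, 0, 0, 0, 20], [0.06, 0, 0, 0, 0, 0, 20], [0.09, 0, 0, 0, 0, 0, 20], [0.11, 0, 0, 0, 0, 0, 20], [0.11, 0, 0, 0, 0, 0, 20], [0.11, 0, 0, 0, 0, 0, 20], [0.11, 0, 0, 0, 0, 0, 20], [0.11, 0, 0, 0, 0, 0, 20], [0.11, 0, 0, 0, 0, 0, 20], [0.11, 0, 0, 0, 0, 0, 20], [0.11, 0, 0, 0, 0, 0, 20], [0.11, 0, 0, 0, 0, 0, 20]])

```text
time: 11.33
tool_pos: [0.5211, -0.0026, 0.0876]
ee_rot: [-3.14, 0.011, 1.255]
wrist_force: [-9.5, -11.7, 7.4]
width: 0.0409
finger_force: 30.0
```

```bash
python3 chk.py w8; python3 -c "
import cv2
a=cv2.imread('pics/w8.png')[100:340,140:420];cv2.imwrite('pics/w8b.png',cv2.resize(a,(700,600)))"
```

```text
t 11.3333 y -0.014526809072488378 z 0.08756090367166579 Fy -14.121748372738871 [ -9.5346 -11.7476   7.4014] 0.04091520065040587 29.994909750530496
rim shift px 0 1 0.93
block shift px -2 20 0.53
plug shift px 4 14 0.79
```

Request:
servo_tool(plan=[[-0.01, 0, 0, 0, 0, 0, 20], [-0.05, 0, 0, 0, 0, 0, 94], [-0.05, 0, 0, 0, 0, 0, 94], [-0.05, 0, 0, 0, 0, 0, 94], [-0.05, 0, 0, 0, 0, 0, 94], [-0.05, 0, 0, 0, 0, 0, 94], [-0.05, 0, 0, 0, 0, 0, 94], [-0.05, 0, 0, 0, 0, 0, 94], [-0.05, 0, 0, 0, 0, 0, 94]])

```text
time: 12.13
tool_pos: [0.5218, -0.0022, 0.0854]
ee_rot: [-3.142, -0.0, 1.257]
wrist_force: [-0.4, -0.8, 0.9]
width: 0.0905
finger_force: 0.0
```

```bash
python3 chk.py w9; python3 - <<'E'
from h import *
np.set_printoptions(precision=4,suppress=True)
c=cam("wrist");K=np.array([.5508,.0977]);ya=np.array([.3095,.9509]);xa=np.array([.9509,-.3095])
for t in("sleeve","plug"):
    for r in robot.find_in(t,"wrist")[:2]:
        P=px2w("wrist",r["extent"][:2],.085,c)[0][:2]-K;print(t,np.round(r["extent"]),round(r["conf"],2),P@xa,P@ya+.09)
o=robot.get_obs();print(o["tool_pos"],np.degrees(o["ee_rot"]))
E
```

```text
t 12.1333 y -0.013914968017173276 z 0.08540965856914463 Fy -0.9011781968664239 [-0.355  -0.8322  0.9043] 0.09046298287437819 0.0
rim shift px 4 11 0.54
block shift px -4 20 0.46
plug shift px -1 14 0.85
sleeve [271. 262.  78.  71.] 0.78 0.0010564676413757773 -0.020175163942524665
plug [271. 348.  41.  34.] 0.86 0.0009820666748179621 -0.08134128984471375
plug [152. 360.  22.  25.] 0.81 -0.0783908158205285 -0.09041312210258054
[ 0.5218 -0.0023  0.0854] [-179.996    -0.0046   72.0029]
```

Request:
servo_tool(plan=[[0, 0, -0.35, 0, 0, 0, 94], [0, 0, -0.7, 0, 0, 0, 94], [-0.2, 0, -1, 0, 0, 0, 94], [-0.45, 0, -1, 0, 0, 0, 94], [-0.7, 0, -1, 0, 0, 0, 94], [-0.7, 0, -1, 0, 0, 0, 94], [-0.7, 0, -1, 0, 0, 0, 94], [-0.7, 0, -1, 0, 0, 0, 94]])

```text
time: 12.95
tool_pos: [0.5001, -0.0685, 0.1852]
ee_rot: [-3.141, -0.001, 1.256]
wrist_force: [-0.2, 0.9, -0.4]
width: 0.094
finger_force: 0.0
```

```bash
python3 - <<'E'
from h import *
np.set_printoptions(precision=4,suppress=True)
o=robot.get_obs();print(o["tool_pos"],np.degrees(o["ee_rot"]),o["time"])
a=snap("wrist","w10");c=cam("wrist");K=np.array([.5508,.0977]);ya=np.array([.3095,.9509]);xa=np.array([.9509,-.3095])
for t in("sleeve","plug","dial"):
    for r in robot.find_in(t,"wrist")[:3]:
        P=px2w("wrist",r["extent"][:2],.085,c)[0][:2]-K;print(t,np.round(r["extent"]),round(r["conf"],2),P@xa,P@ya+.09)
h=cv2.cvtColor(a,cv2.COLOR_RGB2HSV);k=cv2.inRange(h,(4,140,90),(20,255,255));k[:, :240]=0;k[:,310:]=0
n,l,s,ce=cv2.connectedComponentsWithStats(k)
for i in range(1,n):
    if s[i,4]>60: print("orange",s[i])
i=1+np.argmax(s[1:,4]);x,y,w,hh=s[i,:4]
for u in ((x+w/2,y),(x+w/2,y+hh),(x,y+hh/2),(x+w,y+hh/2)):
    P=px2w("wrist",u,.085,c)[0];print(u,P,(P[:2]-K)@xa,(P[:2]-K)@ya+.09)
cv2.imwrite("pics/w10b.png",a[:,:,::-1])
E
```

```text
[ 0.5001 -0.0685  0.1852] [-179.9637   -0.0442   71.9825] 12.95
sleeve [271. 137. 116. 270.] 0.68 -0.00018763084793436968 -0.017318216199131528
sleeve [274. 141.  50.  53.] 0.61 0.0021776144085997144 -0.0209899685890325
plug [273. 220.  29.  93.] 0.78 0.0014149005706404205 -0.09279503780898779
orange [259 203  30  12 257]
orange [ 260  215   28   42 1080]
orange [261 255  27   9 103]
(np.float64(274.0), np.int32(215)) [ 0.498  -0.0724  0.085 ] 0.0024391204525417223 -0.08812648139103418
(np.float64(274.0), np.int32(257)) [ 0.485  -0.1126  0.085 ] 0.00249302490536199 -0.13033645704002247
(np.int32(260), np.float64(236.0)) [ 0.479 -0.088  0.085] -0.01083313394264173 -0.10885499045371591
(np.int32(288), np.float64(236.0)) [ 0.5043 -0.0962  0.085 ] 0.01576531675020639 -0.10882214267835011
```

View pics/w10b.png

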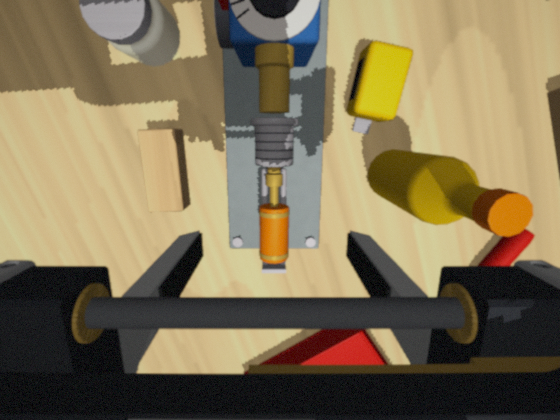

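The plug has been ejected: its orange grip spans rows 203–263 at column 274, centred near station y −103 to −105. The sleeve is home at (274,139). Grasping the plug.

Request:
servo_tool(plan=[[-0.19, 0, 0, 0, 0, 0, 80], [-0.19, 0, 0.3, 0, 0, 0, 65], [-0.19, 0, 0.6, 0, 0, 0, 60], [-0.19, 0, 0.9, 0, 0, 0, 60], [-0.19, 0, 0.96, 0, 0, 0, 60], [-0.19, 0, 0.96, 0, 0, 0, 50], [-0.19, 0, 0.96, 0, 0, 0, 15], [-0.19, 0, 0.96, 0, 0, 0, 15], [-0.19, 0, 0.96, 0, 0, 0, 15], [-0.19, 0, 0.96, 0, 0, 0, 15], [-0.19, 0, 0.96, 0, 0, 0, 15], [-0.19, 0, 0.96, 0, 0, 0, 15]])

```text
time: 14.15
tool_pos: [0.4935, -0.0866, 0.0912]
ee_rot: [-3.14, -0.0, 1.257]
wrist_force: [-6.0, 2.0, 6.7]
width: 0.0269
finger_force: 30.0
```

Request:
servo_tool(plan=[[0, 0, 0, 0, 0, 0, 15], [0, 0, 0, 0, 0, 0, 15], [0, 0, 0, 0, 0, 0, 15], [0, 0, 0, 0, 0, 0, 15]])

```text
time: 14.48
tool_pos: [0.4935, -0.0866, 0.0912]
ee_rot: [-3.14, -0.0, 1.257]
wrist_force: [-4.6, 1.7, 6.9]
width: 0.0269
finger_force: 30.0
```

Request:
servo_tool(plan=[[0, 0, -0.15, 0, 0, 0, 15], [0, 0, -0.4, 0, 0, 0, 15], [0, 0, -0.7, 0, 0, 0, 15], [0, 0, -1, 0, 0, 0, 15], [-0.3, 0, -1, 0, 0, 0.07, 15], [-0.6, 0, -1, 0, 0, 0.14, 15], [-0.9, 0, -1, 0, 0, 0.21, 15], [-0.9, 0, -1, 0, 0, 0.28, 15], [-0.9, 0, -1, 0, 0, 0.35, 15], [-0.9, 0, -1, 0, 0, 0.42, 15], [-0.9, 0, -1, 0, 0, 0.49, 15], [-0.9, 0, -1, 0, 0, 0.56, 15]])

```text
time: 15.48
tool_pos: [0.4665, -0.1729, 0.1901]
ee_rot: [3.141, -0.001, 0.371]
wrist_force: [-0.6, 0.4, -0.4]
width: 0.0272
finger_force: 30.0
```

```bash
python3 - <<'E'
from h import *
np.set_printoptions(precision=4,suppress=True)
o=robot.get_obs();print(o["tool_pos"],np.degrees(o["ee_rot"]),o["time"],o["width"],o["finger_force"])
for n in("scene","side"):
    a=snap(n,"tr_"+n);h=cv2.cvtColor(a,cv2.COLOR_RGB2HSV);k=cv2.inRange(h,(0,150,50),(8,255,255))|cv2.inRange(h,(174,150,50),(180,255,255))
    nn,l,s,ce=cv2.connectedComponentsWithStats(k)
    for i in range(1,nn):
        if s[i,4]>700:
            ys,xs=np.where(l==i);hu=cv2.convexHull(np.c_[xs,ys].astype(np.int32));ap=cv2.approxPolyDP(hu,4,True).reshape(-1,2)
            print(n,s[i],ap.tolist());print(px2w(n,ap,.04))
E
```

```text
[ 0.4665 -0.1729  0.1901] [179.953   -0.0501  21.2594] 15.4833 0.02722638026960378 29.994070529937744
scene [ 105  155   58   49 2199] [[161, 157], [150, 203], [108, 201], [105, 193], [122, 156]]
[[ 0.4015 -0.5588  0.04  ]
 [ 0.5879 -0.477   0.04  ]
 [ 0.623  -0.5955  0.04  ]
 [ 0.599  -0.6246  0.04  ]
 [ 0.4399 -0.6804  0.04  ]]
scene [ 181  169   57   55 2408] [[236, 172], [226, 223], [183, 218], [181, 209], [197, 169]]
[[ 0.3847 -0.3037  0.04  ]
 [ 0.5807 -0.2411  0.04  ]
 [ 0.6052 -0.3594  0.04  ]
 [ 0.5776 -0.3819  0.04  ]
 [ 0.4132 -0.4223  0.04  ]]
scene [ 507  194   53  102 4485] [[559, 295], [515, 286], [507, 227], [526, 194], [559, 199]]
[[0.514  0.5756 0.04  ]
 [0.5231 0.4803 0.04  ]
 [0.336  0.462  0.04  ]
 [0.1852 0.5128 0.04  ]
 [0.1744 0.6    0.04  ]]
side [ 177  108   60   56 2345] [[236, 155], [194, 163], [180, 134], [177, 110], [224, 115], [235, 130]]
[[0.4809 0.4392 0.04  ]
 [0.2942 0.4131 0.04  ]
 [0.2632 0.7253 0.04  ]
 [0.2753 1.0423 0.04  ]
 [0.5086 0.9061 0.04  ]
 [0.5278 0.7023 0.04  ]]
side [ 251  251   73   56 2469] [[323, 283], [272, 306], [252, 281], [251, 270], [300, 251], [323, 274]]
[[ 0.5674 -0.4123  0.04  ]
 [ 0.4022 -0.4588  0.04  ]
 [ 0.3717 -0.3497  0.04  ]
 [ 0.3794 -0.3031  0.04  ]
 [ 0.548  -0.2579  0.04  ]
 [ 0.5808 -0.3767  0.04  ]]
side [ 279  307   86   75 3675] [[364, 337], [361, 348], [309, 381], [279, 346], [279, 336], [331, 307]]
[[ 0.5991 -0.6236  0.04  ]
 [ 0.5775 -0.6527  0.04  ]
 [ 0.4235 -0.7049  0.04  ]
 [ 0.3842 -0.5917  0.04  ]
 [ 0.3927 -0.5619  0.04  ]
 [ 0.5557 -0.5054  0.04  ]]
```

The near red tray centres at (0.480, −0.340) in both cameras, with its long axis at 15°. It is 0.59 m from the base against 0.79 m for the other. Carrying the plug there.

Request:
servo_tool(plan=[[-0.1, 0.25, 0, 0, 0, 0.035, 15], [-0.2, 0.5, 0, 0, 0, 0.07, 15], [-0.3, 0.8, 0, 0, 0, 0.07, 15], [-0.3, 0.8, 0, 0, 0, 0.07, 15], [-0.3, 0.8, 0, 0, 0, 0.07, 15]])

```text
time: 16.0
tool_pos: [0.4678, -0.2591, 0.1894]
ee_rot: [-3.141, -0.0, 0.267]
wrist_force: [0.1, 0.4, -0.3]
width: 0.0274
finger_force: 30.0
```

Request:
servo_tool(plan=[[-0.1, 0.4, 0, 0, 0, 0, 15], [-0.21, 0.83, 0, 0, 0, 0, 15], [-0.21, 0.83, 0.3, 0, 0, 0, 15], [-0.21, 0.83, 0.6, 0, 0, 0, 15], [-0.21, 0.83, 0.9, 0, 0, 0, 15], [-0.21, 0.83, 0.9, 0, 0, 0, 15], [-0.21, 0.83, 0.9, 0, 0, 0, 15]])

```text
time: 16.58
tool_pos: [0.4688, -0.3417, 0.0978]
ee_rot: [-3.137, 0.002, 0.269]
wrist_force: [1.3, 0.3, -0.0]
width: 0.027
finger_force: 30.0
```

```bash
python3 - <<'E'
from h import *
np.set_printoptions(precision=4,suppress=True)
o=robot.get_obs();print(o["tool_pos"],np.degrees(o["ee_rot"]),o["time"],o["width"],o["finger_force"])
d=o["tool_pos"][:2]-[.4805,-.3405];a=np.radians(15);print("in tray",d@[np.cos(a),np.sin(a)],d@[-np.sin(a),np.cos(a)])
for n in("scene","side"):
    snap(n,"pl_"+n)
    for r in robot.find_in("plug",n)[:3]:print(n,np.round(r["extent"]),round(r["conf"],2),px2w(n,r["extent"][:2],o["tool_pos"][2]-.006)[0])
E
```

```text
[ 0.4688 -0.3417  0.0978] [-179.7499    0.1302   15.415 ] 16.5833 0.02702514878647358 29.999028146266937
in tray -0.01162959111245964 0.0018566652570830705
scene [209. 180.  10.  23.] 0.55 [ 0.4922 -0.3314  0.0918]
scene [295. 181.  18.  17.] 0.55 [ 0.4157 -0.1045  0.0918]
side [226. 244.  15.  17.] 0.62 [ 0.3217 -0.2242  0.0918]
side [310. 203.  20.  54.] 0.61 [ 0.6407 -0.0781  0.0918]
```

Descending to 26 mm, then opening part way and rising.

Request:
servo_tool(plan=[[0, 0, 0.2, 0, 0, 0, 15], [0, 0, 0.4, 0, 0, 0, 15], [0, 0, 0.55, 0, 0, 0, 15], [0, 0, 0.65, 0, 0, 0, 15], [0, 0, 0.71, 0, 0, 0, 15], [0, 0, 0.71, 0, 0, 0, 15], [0, 0, 0.71, 0, 0, 0, 15]])

```text
time: 17.37
tool_pos: [0.4702, -0.3441, 0.0295]
ee_rot: [3.14, -0.001, 0.267]
wrist_force: [-0.1, -0.3, -0.1]
width: 0.0271
finger_force: 30.0
```

Request:
servo_tool(plan=[[0, 0, 0, 0, 0, 0, 30], [0, 0, 0, 0, 0, 0, 40], [0, 0, 0, 0, 0, 0, 50], [0, 0, 0, 0, 0, 0, 55], [0, 0, 0, 0, 0, 0, 55], [0, 0, 0, 0, 0, 0, 55], [0, 0, -0.3, 0, 0, 0, 55], [0, 0, -0.7, 0, 0, 0, 55], [0, 0, -1, 0, 0, 0, 55], [0, 0, -1, 0, 0, 0, 55]])

```text
time: 18.2
tool_pos: [0.4729, -0.3465, 0.1371]
ee_rot: [3.129, -0.008, 0.267]
wrist_force: [0.5, -0.3, 1.0]
width: 0.0548
finger_force: 0.0
```

Request:
servo_tool(plan=[[-0.3, 0, -0.3, 0, 0, 0, 60], [-0.6, 0, -0.7, 0, 0, 0, 60], [-0.8, 0, -0.9, 0, 0, 0, 60], [-0.8, 0, -0.9, 0, 0, 0, 60], [-0.8, 0, -0.9, 0, 0, 0, 60], [-0.8, 0, -0.9, 0, 0, 0, 60]])

```text
time: 18.7
tool_pos: [0.3924, -0.3644, 0.2175]
ee_rot: [-3.14, 0.0, 0.267]
wrist_force: [0.7, 0.1, -0.1]
width: 0.0599
finger_force: 0.0
```

```bash
python3 - <<'E'
from h import *
np.set_printoptions(precision=4,suppress=True)
o=robot.get_obs();print(o["tool_pos"],o["time"],o["width"])
a=np.radians(15);X=np.array([np.cos(a),np.sin(a)]);Y=np.array([-X[1],X[0]])
K=np.array([.5508,.0977]);ya=np.array([.3095,.9509]);xa=np.array([.9509,-.3095])
for n in("wrist","scene","side"):
    im=snap(n,"f_"+n);c=cam(n)
    for r in robot.find_in("plug",n)[:3]:
        P=px2w(n,r["extent"][:2],.018,c)[0];d=P[:2]-[.4805,-.3405];print(n,np.round(r["extent"]),round(r["conf"],2),P,"tray",d@X,d@Y)
    h=cv2.cvtColor(im,cv2.COLOR_RGB2HSV);k=cv2.inRange(h,(9,160,120),(20,255,255));nn,l,s,ce=cv2.connectedComponentsWithStats(k)
    for i in range(1,nn):
        if s[i,4]>25:
            P=px2w(n,ce[i],.018,c)[0];d=P[:2]-[.4805,-.3405]
            if abs(d@X)<.12 and abs(d@Y)<.1: print("  orange",n,ce[i],s[i,4],"tray",d@X,d@Y)
im=cv2.imread("pics/f_scene.png",0)
for n in("sleeve","dial"):
    for r in robot.find_in(n,"scene")[:1]:
        P=px2w("scene",r["extent"][:2],.085)[0][:2]-K;print(n,r["extent"],P@xa,P@ya+.09)
g=cv2.cvtColor(cv2.imread("pics/f_scene.png"),cv2.COLOR_BGR2HSV);k=cv2.inRange(g,(22,110,80),(35,255,255))
nn,l,s,ce=cv2.connectedComponentsWithStats(k[215:245,335:375])
for i in range(1,nn):
    if s[i,4]>3:
        ys,xs=np.where(l==i);P=px2w("scene",np.c_[xs+335,ys+215],.139)[:,:2];v=cv2.fitLine(P.astype(np.float32),cv2.DIST_L2,0,.001,.001).ravel();print("yellow",ce[i]+[335,215],s[i,4],P.mean(0)-K,np.degrees(np.arctan2(v[1],v[0])))
E
```

```text
[ 0.3924 -0.3644  0.2175] 18.7 0.05985789055434699
wrist [ 82. 178.  56.  68.] 0.91 [ 0.3441 -0.1276  0.018 ] tray -0.07660043162534613 0.24095683541345983
wrist [273. 113.  19.  75.] 0.73 [ 0.4817 -0.3383  0.018 ] tray 0.0016976607527492006 0.0018713173659508967
  orange wrist [275.9561 121.6743] 1047 tray -0.008363049626068125 -0.0015739686259835586
scene [213. 197.  10.  24.] 0.55 [ 0.4867 -0.3336  0.018 ] tray 0.007796108619253412 0.005036484380426393
scene [294. 183.  14.  19.] 0.53 [ 0.3483 -0.1284  0.018 ] tray -0.07282337800656591 0.23904807895955676
scene [354. 230.  15.  18.] 0.43 [0.4652 0.0848 0.018 ] tray 0.09525388239264815 0.41478638044393934
  orange scene [211.2941 190.2353] 102 tray -0.02027206889280174 -0.005145968181420057
side [228. 244.  15.  18.] 0.59 [ 0.3373 -0.1371  0.018 ] tray -0.08562985867155859 0.23356117926908526
side [287. 277.  23.  18.] 0.49 [ 0.4822 -0.3399  0.018 ] tray 0.00182776551702286 0.00012518027642524274
  orange side [283.9571 277.9214] 140 tray -0.008493764524875875 0.00306500441812945
sleeve [318.1, 221.3, 21.1, 21.8] 0.009356874585464733 -0.011674322954068062
dial [354.9, 230.9, 17.1, 20.9] -0.021144689483335612 0.0781726861099926
yellow [358.5 222. ] 14 [-0.0066  0.0016] -11.235527
```

The plug lies in the near red tray, within about 1 cm of its centre in all three cameras. The knob was at zero in the close view, the sleeve is home, and the arm is clear, so I'm handing in.

```bash
python3 -c "
from bench import robot
print(robot.close_job())"
```

```text
the job is handed in; nothing more can be done
None
```

I turned the knob to zero, pulled the sleeve fully back and let it snap home, laid the ejected orange plug in the near red tray, and handed the job in at about 19 s; no verdict came back.

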